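# Wash the clothes pegs: load the drum, screw its lid on, set the timer

## Robot

A 6-joint arm with a two-finger parallel gripper is mounted at the origin on the work surface. World frame = base frame: x ahead of the robot, y to its left, z up, the work surface at z = 0. Lengths are in m, angles in rad, forces in N, time in s.
With the tool pointing down it reaches from about 0.35 to 0.875 m from the base axis. Payload 15.5 kg.
Tool frame: the origin (TCP) lies midway between the tips of the shut fingers; the grasp point (between the pads) lies 19 mm behind it; z points along the fingers, y is the direction in which the jaws open and shut (so a half turn about z gives the same grasp; the last joint's range is limited). The gripper opens to 85 mm and grips with 20 to 120 N. Pads are 22 mm wide; open, the fingers measure 114 mm over their backs; the gripper's body (76 mm by 85 mm) begins 54 mm behind the grasp point. The pads swing forward as they close: fully open they stand 13 mm farther back than shut.
Start: joints at [-0.096, 0.494, 1.345, -0, 1.302, -0.096], TCP at [0.625, 0, 0.231] pointing down, gripper open.
Joint ranges: [-2.91, 2.91], [-0.82, 2.16], [0.22, 2.67], [-1.22, 4.37], [0.12, 2.79], [-3.08, 3.08]. Speed limits (rad/s): [1.89, 1.89, 2.57, 3.01, 3.01, 3.01].

## Interface

Orientations are given as a unit quaternion [x, y, z, w].
In Python, from workcell import telemetry, snapshot, bot gives the robot as it stands.
- The arm moves only by the shell command python3 -m crank 'ROWS' [OPENING] [FORCE]. ROWS is JSON, a list of rows, each a list of 4 numbers: the shift along the world's x, y, z in cm, then the turn about the world's z in rad. A call has 1 to 8 rows; each row is the pose to reach, as a shift and turn from the pose commanded when the call began; what a row does not reach only later rows make up. A row lasts 1/12 s, in which the tool goes at most 41.7 mm and 7.16 degrees, less where a joint would pass 70% of its speed; a pose out of reach is approached as far as the arm can. A call with a gripper value outside its range is refused whole. OPENING is the gripper's target within -1 to 1 (fully open at 1, half-way at 0, shut at -1), set as the call begins (- or left out, the last holds). The fingers move at their own pace and stop on an object; FORCE is the grip in N (left out, the last holds). Time passes only in rows, so rows that repeat a pose let the fingers close. It gives the time, the measured TCP pose, the force and the opening at its end, in the units of the state.
- telemetry.get_obs(): the state, without advancing time (a new reading comes with each control period).
- snapshot(name): name is "scene" or "side" or "wrist"; returns a dict with "image" (480x640x3 uint8, blue, green, red), "z_map" (480x640 float32, m along the optical axis (not along the pixel's ray), 0 where there is no reading), "vertical_fov" (degrees; the focal length in pixels is half the picture's height over the tangent of half this angle, whatever the lens; pixels are square), "cx", "cy" (the principal point, pixels), "R" (3x3) and "t" (3): a world point X has camera coordinates R X + t; the wrist camera has in their place "T_tool_cam" (4x4, takes a point from camera to tool coordinates, whose origin is the TCP and whose axes are the flange's). Camera axes: x right, y down, z forward; pixel columns grow to the right and rows downward; lengths in m; the calibration is good to about 2 mm. The wrist camera is an equidistant fisheye: a pixel r from the principal point sees the ray r / f radians off the axis. A picture is of the moment at which its call begins: read the wrist's pose just before it.
- bot.sign_off(): hands the job in, once; it reports no verdict.
The state is a dict: "t": time; "joint_pos": joint angles; "joint_velocities": joint speeds; "joint_torque": joint torques, N m; "position": TCP position; "ee_rot": TCP orientation; "ft_force": force on the tool from outside, world axes, zero at the start; "moment": the same for the moment, N m; "grip_width": finger opening in m.
Only numpy, scipy, OpenCV 4.12 (cv2) and the standard library are available. Lean on these libraries where they do the work, as an engineer would, in place of code of your own. Each camera call takes 0.05 s, during which the arm holds its last target. There are 200 camera calls.

## Task

Put all the loose wooden clothes pegs lying on the table into the small washer's drum. Then set the lid level on the drum's neck with its grip bar in line with the two grey marker ribs, turn it back anticlockwise until it drops into the thread start, tighten it clockwise as far as it goes, and only then turn the timer dial clockwise until its nose points at the steel tab on the scale. Leave everything else on the table where it stands.

Things in the scene. Friction and masses are not known exactly. Their poses are not given: they have to be found in the camera images.
- mouth (a point): Centre of the rim of the open drum of a white tabletop agitator washer (355 x 200 mm, fixed), 150 mm above the table, z up, -x towards its control panel. Neck 132 mm across outside, 122 inside; 95 mm deep, flat floor. The body round the neck is 168 mm across, its top 32 mm below the rim. A soft gasket ring stands 4.5 mm above the rim.
- marker_rib (a point): Outer face, top end, of one of the two grey upright marker ribs on the washer's body, on the drum's -x side (the other is opposite, on +x); 93 mm from the drum axis, 31 mm below the rim. The two ribs show the seating line: the mouth's x axis.
- thread_rib (a point): Middle of the top face of one of four equal grey thread ribs round the neck, centred on the mouth's x, y, -x, -y (this one +x): radius 66 to 72 mm, 5 mm thick, 58 degrees long, falling 5 mm as it runs clockwise seen from above (top 4 to 9 mm below the rim). At its low end an upright stop, from 1 to 20 mm below the rim, blocks the way clockwise both over and under the rib.
- thread_start (a point): Middle of one of four thread starts: the 26 degree gaps in the thread, each between the high (anticlockwise) end of a rib and the back of the next rib's stop; centred 42 degrees anticlockwise of a rib's middle (this one of the +x rib). Point at radius 69 mm, 9 mm below the rim.
- lid: Grey screw lid, 156 mm across, about 0.22 kg. Origin: centre of the skirt's lower edge, z up, x along the grip bar. Plate 20.5 to 26.5 mm up, lying right way up on the table at first. Origin below the rim: 6 mm when seated on the thread with the bar along the ribs' line (it can then only turn back, rising 2 mm); about 16 mm once dropped into the thread start, on the gasket; about 20 mm when tight.
- lid_bar (a point): Middle of the lid's white grip bar, 48 mm above the lid's origin. The bar runs along the lid's x: 90 mm long, 18 mm thick, from the plate (26.5 mm) to 63 mm above the origin.
- lid_lug (a point): One of four lugs inside the skirt (inner radius 74 mm), at the lid's x, y, -x, -y (this one +x): 6 mm high from the skirt's lower edge, 14 mm wide, reaching in to radius 68 mm. Through the gaps and then clockwise 65 degrees the lugs run under the ribs and draw the lid 4 mm down on the gasket (about 5 N, under 1 N m) up to the stops: bar then 23 degrees clockwise of the ribs' line. It stays where left.
- peg0: Large wooden spring clothes peg, lying on its side, 85 mm long (x), 22 mm wide (y), 14 mm high, 30 g; origin at the centre of its underside, z up. May be absent (between four and six are there).
- peg1: Large wooden spring clothes peg, lying on its side, 85 mm long (x), 22 mm wide (y), 14 mm high, 30 g; origin at the centre of its underside, z up. May be absent (between four and six are there).
- peg2: Large wooden spring clothes peg, lying on its side, 85 mm long (x), 22 mm wide (y), 14 mm high, 30 g; origin at the centre of its underside, z up. May be absent (between four and six are there).
- peg3: Large wooden spring clothes peg, lying on its side, 85 mm long (x), 22 mm wide (y), 14 mm high, 30 g; origin at the centre of its underside, z up. May be absent (between four and six are there).
- peg4: Large wooden spring clothes peg, lying on its side, 85 mm long (x), 22 mm wide (y), 14 mm high, 30 g; origin at the centre of its underside, z up. May be absent (between four and six are there).
- peg5: Large wooden spring clothes peg, lying on its side, 85 mm long (x), 22 mm wide (y), 14 mm high, 30 g; origin at the centre of its underside, z up. May be absent (between four and six are there).
- dial (a joint): Angle of the timer dial on the washer's panel, rad, growing clockwise seen from above, 0 to 4.2; at 0 its nose points to the washer's +y. Stiffness: friction only, 0.06 N m, it stays where left.
- dial_grip (a point): On the dial's axis, which lies 172 mm from the drum axis towards -x of the washer; 129 mm above the table. The dial is a black disc (62 mm across, top 106 mm above the table) with an upright bar through its axis, 54 mm long, 14 mm thick, top 139 mm above the table. x axis along the bar, towards the nose.
- dial_nose (a point): Point just beyond the white nose at one end of the dial's bar, 45 mm from its axis; it shows the setting.
- tab_mark (a point): The small flat steel reminder tab on the dial's scale plate, 45 mm from the dial's axis; the nose must point at it. It is at another place on the scale each time, 1.2 to 2.6 rad clockwise of the scale's beginning (dial value 0). Only a mark: it cannot be felt.
- tab (a joint): Angle of the reminder tab on the scale, rad, measured like the dial's.
- brush: Black scrub brush with a bow handle, 130 x 50 x 77 mm; a loose bystander, origin at the centre of its underside.
- soap: Bar of soap, 85 x 55 x 30 mm; a loose bystander, origin at the centre of its underside.
- spray: White bottle, 70 mm across, 190 mm high; a loose bystander, origin at the centre of its underside.
Mind the look-alikes: they are no part of the job. What is shaped like the peg5 but green, red or turquoise is not meant.

How it is judged:
On the way, in this order (a step that is already met when the one before it is completed fails the run):
1. every peg is in the drum (horizontal distance between each of peg0, peg1, peg2, peg3, peg4, peg5 and mouth below 0.062 m and z of each of peg0, peg1, peg2, peg3, peg4, peg5 in the frame of mouth below -0.012 m), for 0.2 s.
2. the lid is seated level on top of the thread, its bar in line with the marker ribs (within 17 degrees) (all of step 1 and horizontal distance between lid and mouth below 0.005 m and angle between lid's own z axis and vertical below 0.06 rad and z of lid in the frame of mouth between -0.0105 and -0.003 m and angle between the x axis of lid and the x axis of mouth, either way round below 0.3 rad), for 0.2 s.
3. the lid has been turned back and has dropped level into the thread start (horizontal distance between lid and mouth below 0.005 m and angle between lid's own z axis and vertical below 0.06 rad and z of lid in the frame of mouth below -0.0135 m and angle between the x axis of lid and the x axis of mouth, either way round between 0.55 and 1.05 rad), for 0.2 s.
4. the lid is tightened clockwise to the stop (within about 8 degrees), drawn down on the gasket (horizontal distance between lid and mouth below 0.005 m and angle between lid's own z axis and vertical below 0.04 rad and z of lid in the frame of mouth below -0.0183 m and (angle between the x axis of lid and the x axis of mouth, either way round between 0.25 and 0.55 rad or angle between the x axis of lid and the x axis of mouth, either way round between 1.02 and 1.32 rad)), for 0.2 s.
5. the dial's nose points at the steel tab (all of step 4 and horizontal distance between dial_nose and tab_mark below 0.0055 m), for 0.2 s.
At the end, for the whole second after the job is handed in: All pegs that are there lie in the drum, at least 12 mm below its rim; the lid is level (2.3 degrees), centred within 5 mm, screwed up to its stops within about 8 degrees and at least 18.3 mm down over the rim; the dial's nose is within 5.5 mm (7 degrees) of the steel tab; everything at rest (all of step 1 and all of step 5 and linear speed of lid below 0.02 m/s and velocity of joint dial between -0.05 and 0.05 rad/s); the robot touches nothing.
It fails at once if a bystander (scrub brush, soap or white bottle) is pushed more than 4 cm away (distance of any of brush, soap, spray from where it was at the start of the episode above 0.04 m).
It fails at once if a bystander is tipped over (angle between any of brush, soap, spray's own z axis and vertical above 0.5 rad).
Of peg0, peg1, peg2, peg3, peg4, peg5 only 4 to 6 are there at a start; the rules pass over those that are not, and their reading is None.
At some moment in a run one of peg0, peg1, peg2, peg3, peg4, peg5 may be knocked a few centimetres aside while the robot is not near it.
Once in a run the grip may slacken for a moment while it holds something.
It also fails if it takes over 210 s, if anything falls off the work surface, if the arm or the gripper's body presses on something with over 40 N, if the wrist force passes 120 N, or if a joint passes its speed limit or range.

## Working session

There is one attempt and no reset: what is moved stays moved. The work goes in short steps, Python scripts to look and compute and a shell command to move; the robot and the scene stay as the last step left them, time stands still between calls to the robot, and variables do not carry over. Pictures are saved under pics/ and viewed, about 12 in all and at most 16, crops included, and the job is handed in when it is done.

```bash
ls; mkdir -p pics; cat > h.py <<'E'
import numpy as np, cv2
from workcell import telemetry, snapshot, bot
from scipy.spatial.transform import Rotation as Ro
def snap(n):
    o=telemetry.get_obs(); s=snapshot(n); s['f']=240/np.tan(np.radians(s['vertical_fov'])/2)
    if n=='wrist':
        T=np.eye(4);T[:3,:3]=Ro.from_quat(o['ee_rot']).as_matrix();T[:3,3]=o['position']
        W=T@s['T_tool_cam']; s['Rw']=W[:3,:3]; s['c']=W[:3,3]
    else:
        R=np.array(s['R']); s['Rw']=R.T; s['c']=-R.T@np.array(s['t'])
    s['fish']=n=='wrist'
    return s
def rays(s,uv):
    uv=np.atleast_2d(uv).astype(float); d=(uv-[s['cx'],s['cy']])/s['f']
    if s['fish']:
        r=np.linalg.norm(d,axis=1,keepdims=True)+1e-9
        v=np.hstack([d/r*np.sin(r),np.cos(r)])
    else: v=np.hstack([d,np.ones((len(d),1))])
    return v@s['Rw'].T
def onplane(s,uv,z):
    v=rays(s,uv); return s['c']+v*((z-s['c'][2])/v[:,2:3])
def cloud(s):
    v,u=np.mgrid[0:480,0:640]; uv=np.c_[u.ravel(),v.ravel()]; d=(uv-[s['cx'],s['cy']])/s['f']
    if s['fish']:
        r=np.linalg.norm(d,axis=1,keepdims=True)+1e-9; k=np.tan(np.minimum(r,1.5))/r; d=d*k
    z=np.array(s['z_map']).ravel()[:,None]
    P=np.hstack([d*z,z])@s['Rw'].T+s['c']; P[z[:,0]==0]=np.nan
    return P.reshape(480,640,3)
E
python3 - <<'E'
from h import *
for n in('scene','side','wrist'):
    s=snap(n); cv2.imwrite(f'pics/{n}0.png',s['image']); print(n,s['c'].round(3),s['f'],s['cx'],s['cy'],s['Rw'][:,2].round(2))
print(telemetry.get_obs())
E
```

```text
pics
scene [1.025 0.583 0.952] 482.6664564835995 317.2273759839877 229.11974041798413 [-0.47 -0.48 -0.74]
side [-0.36  -0.904  1.015] 607.785379863942 323.53857637526954 239.04752917869303 [ 0.54  0.62 -0.57]
wrist [0.626 0.073 0.373] 371.64829954431775 320.13416599669597 239.3137632895226 [-0.   -0.29 -0.96]
{'t': 0.15, 'joint_pos': array([-9.54973000e-02,  4.94013107e-01,  1.34596595e+00, -3.70377894e-05,
        1.30252801e+00, -9.54900009e-02]), 'joint_velocities': array([ 0.00129709, -0.00257642, -0.00197997,  0.00048127,  0.00011655,
        0.00146464]), 'joint_torque': array([ 4.76028199e-04, -8.82539248e+01, -3.84067369e+01, -1.70366275e-04,
        7.04737889e-03, -2.97315989e-05]), 'position': array([6.24724643e-01, 1.92349305e-05, 2.30861989e-01]), 'ee_rot': array([ 7.07105811e-01,  7.07107603e-01, -3.04766153e-04, -3.41282633e-04]), 'ft_force': array([ 0.15966617, -0.27704136, -0.1483139 ]), 'moment': array([0.00337513, 0.0002162 , 0.02088364]), 'grip_width': 0.08532934813993155}
```

View pics/scene0.png

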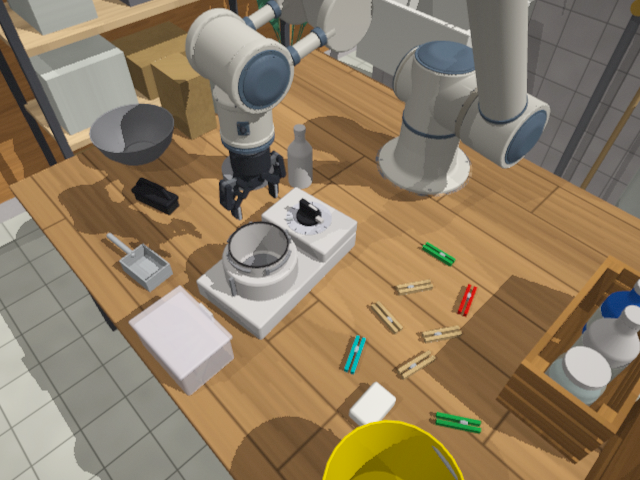

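View pics/side0.png

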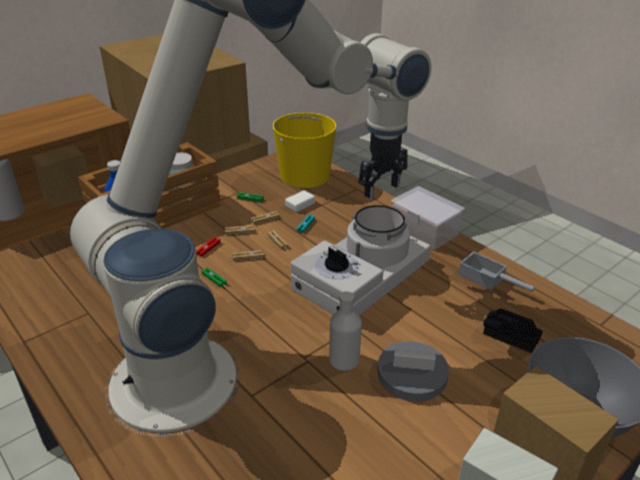

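Scene view: wooden pegs at (413,287), (386,317), (441,333) and (416,363). Look-alikes are green (438,253) and (458,422), red (467,299), turquoise (355,353). The washer neck is at (260,250) and the dial at (308,213). The lid shows only in the side view, at (413,370). The crop below will confirm the wooden ones.

```bash
cat > m.py <<'E'
from h import *
def pegs(s,zt=0.012,amax=1500):
    im=s['image']; hsv=cv2.cvtColor(im,cv2.COLOR_BGR2HSV); P=cloud(s)
    z=P[...,2]
    m=((hsv[...,0]>12)&(hsv[...,0]<30)&(hsv[...,2]>100)&(hsv[...,1]>40)&(z>0.006)&(z<0.03)&(P[...,0]>0.2)&(P[...,0]<1)).astype(np.uint8)*255
    m=cv2.morphologyEx(m,cv2.MORPH_CLOSE,np.ones((5,5)))
    out=[]
    for c in cv2.findContours(m,cv2.RETR_EXTERNAL,cv2.CHAIN_APPROX_NONE)[0]:
        if cv2.contourArea(c)<60: continue
        p=onplane(s,c[:,0],zt)[:,:2]
        (cx,cy),(w,h),a=cv2.minAreaRect((p*1000).astype(np.float32))
        if w<h: w,h,a=h,w,a+90
        out.append((round(cx/1000,3),round(cy/1000,3),round(w),round(h),round((a+90)%180-90), c[:,0].mean(0).round().tolist()))
    return out
E
python3 - <<'E'
from m import *
for n in('scene','side'):
    s=snap(n); print(n); [print(p) for p in pegs(s)]
    P=cloud(s)
    q=P[(abs(P[...,2]-0.1525)<0.004)&(P[...,0]>.4)&(P[...,0]<.8)&(abs(P[...,1])<.3)]
    q=q[:,:2]; print('rim n',len(q),q.mean(0),q.min(0),q.max(0))
    hsv=cv2.cvtColor(s['image'],cv2.COLOR_BGR2HSV)
    # panel top ~0.1, dark dial bar
    b=P[(abs(P[...,2]-0.139)<0.005)&(hsv[...,2]<70)&(P[...,0]>.3)&(P[...,0]<.8)]; print('bar',len(b),b.mean(0) if len(b) else '')
    pl=P[(abs(P[...,2]-0.0265)<0.004)&(P[...,0]>.2)&(P[...,0]<.7)&(P[...,1]>-.3)&(P[...,1]<.45)&(hsv[...,1]<50)]; print('z.0265',len(pl),pl.mean(0) if len(pl) else '', np.ptp(pl,axis=0) if len(pl) else '')
s=snap('scene'); cv2.imwrite('pics/c1.png',cv2.resize(s['image'][230:450,320:520],None,fx=2.7,fy=2.7,interpolation=2))
s=snap('side');
for uv in [(413,370),(345,340),(380,220)]: print(uv,cloud(s)[uv[1],uv[0]])
E
```

```text
scene
(0.759, 0.482, 113, 22, -44, [379.0, 474.0])
(0.481, 0.639, 173, 15, -89, [539.0, 430.0])
(0.287, 0.705, 155, 19, -3, [611.0, 388.0])
(0.544, 0.398, 89, 25, -12, [416.0, 365.0])
(0.445, 0.392, 88, 43, -40, [441.0, 334.0])
(0.277, 0.585, 174, 40, 0, [561.0, 343.0])
(0.504, 0.275, 97, 35, 80, [386.0, 318.0])
(0.391, 0.275, 88, 45, -32, [416.0, 288.0])
(0.402, -0.574, 118, 47, -1, [204.0, 130.0])
rim n 468 [0.64529345 0.01827788] [ 0.57700623 -0.05122504] [0.70994422 0.08729644]
bar 99 [ 0.51360126 -0.18324962  0.13874702]
z.0265 524 [0.59044309 0.21641407 0.02795339] [0.38148001 0.71179401 0.00799627]
side
(0.386, 0.273, 85, 21, -31, [247.0, 254.0])
(0.494, 0.281, 83, 27, 81, [277.0, 239.0])
(0.491, 0.391, 180, 55, -3, [251.0, 223.0])
(0.747, 0.516, 140, 52, -69, [295.0, 181.0])
rim n 293 [0.63683394 0.01074548] [ 0.56796838 -0.05382977] [0.70552471 0.0832784 ]
bar 483 [0.47996849 0.33098496 0.13901277]
z.0265 1055 [ 0.46234203 -0.11877862  0.02659275] [0.40934111 0.72345665 0.00798135]
(413, 370) [ 0.40723264 -0.33102214  0.02259072]
(345, 340) [ 0.30566545 -0.2178091   0.09275749]
(380, 220) [0.68499862 0.05460943 0.10860781]
```

View pics/c1.png

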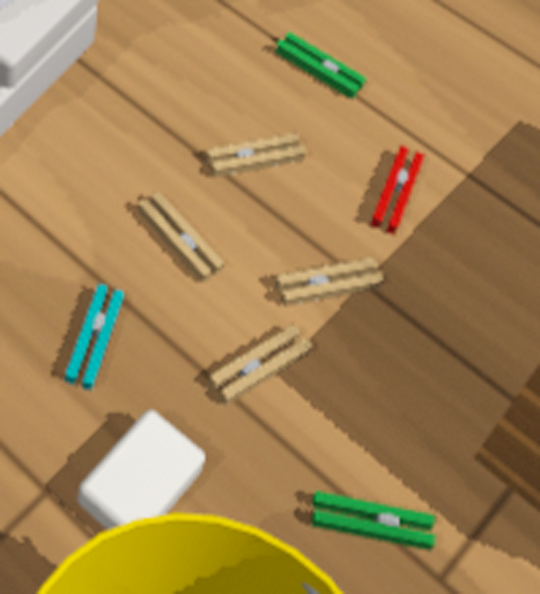

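View pics/wrist0.png

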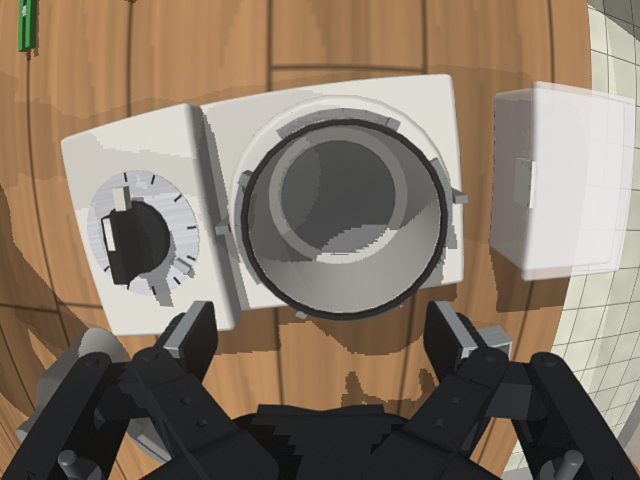

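Four wooden pegs fit (the crop shows them beige with a spring). The green, red and turquoise ones are out. Next, a closer look with the wrist camera above the pegs.

```bash
python3 - <<'E'
from h import *
s=snap('wrist'); P=cloud(s); z=P[...,2]
# rim gasket black: circle fit at z .1545
hsv=cv2.cvtColor(s['image'],cv2.COLOR_BGR2HSV)
m=(abs(z-.153)<.004)&(hsv[...,2]<60); q=P[m][:,:2]
A=np.c_[2*q,np.ones(len(q))]; x=np.linalg.lstsq(A,(q**2).sum(1),rcond=None)[0]; print('rim',x[:2],np.sqrt(x[2]+x[0]**2+x[1]**2),len(q))
for uv in [(221,230),(459,197),(228,230),(452,197)]: print(uv,onplane(s,uv,.119)[0],P[uv[1],uv[0]])
cv2.imwrite('pics/dial.png',cv2.resize(s['image'][150:320,70:220],None,fx=4,fy=4,interpolation=2))
E
python3 -m crank '[[-15.5,25,12,0],[-15.5,25,12,0],[-15.5,25,12,0],[-15.5,25,12,0],[-15.5,25,12,0],[-15.5,25,12,0],[-15.5,25,12,0],[-15.5,25,12,0]]' 0 40
python3 -m crank '[[0,0,0,0],[0,0,0,0],[0,0,0,0]]'
python3 - <<'E'
from m import *
s=snap('wrist'); cv2.imwrite('pics/w1.png',s['image']); [print(p) for p in pegs(s)]; print(telemetry.get_obs()['position'])
E
```

```text
rim [0.63790126 0.01334626] 0.06295797112329847 3754
(221, 230) [0.55303827 0.0025629  0.119     ] [0.55290413 0.00243277 0.11852943]
(459, 197) [0.72644408 0.02779161 0.119     ] [0.72636073 0.02782902 0.11921075]
(228, 230) [0.55836464 0.00254258 0.119     ] [0.55839641 0.00257585 0.11912028]
(452, 197) [0.72089497 0.02763709 0.119     ] [0.72275734 0.02674937 0.11401642]
t: 1.07
position: [0.4682, 0.2526, 0.3531]
ee_rot: [0.707, 0.708, 0.001, 0.0]
ft_force: [0.4, -0.4, 0.6]
grip_width: 0.0426
t: 1.32
position: [0.4701, 0.2497, 0.351]
ee_rot: [0.707, 0.707, -0.0, 0.0]
ft_force: [0.0, 0.0, -0.8]
grip_width: 0.0423
(0.387, 0.271, 85, 24, -31, [257.0, 170.0])
(0.498, 0.279, 86, 23, 81, [342.0, 163.0])
(0.54, 0.398, 85, 23, -12, [375.0, 73.0])
(0.442, 0.391, 85, 23, -32, [298.0, 77.0])
(0.901, 0.554, 34, 27, -74, [594.0, 8.0])
(0.766, 0.481, 123, 32, -42, [526.0, 33.0])
[0.4702118 0.2492963 0.3507587]
```

View pics/w1.png

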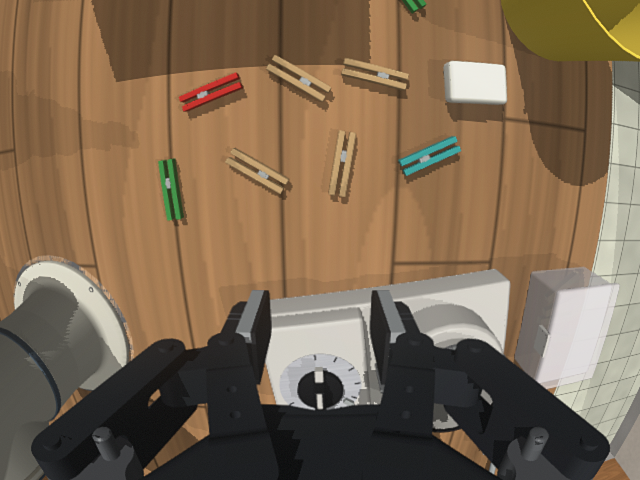

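View pics/dial.png

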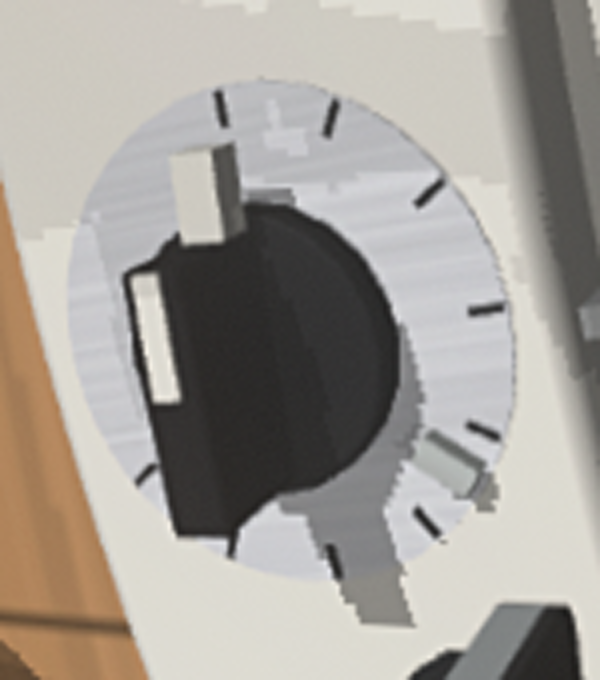

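Wrist view: wooden pegs at (257,170), (342,163), (298,77) and (375,73). All measure 85×23 mm as they should, and agree with the other cameras. First peg.

```bash

python3 -m crank '[[-8.3,2.1,-20,1.03],[-8.3,2.1,-25,1.03],[-8.3,2.1,-25,1.03],[-8.3,2.1,-25,1.03],[-8.3,2.1,-25,1.03],[-8.3,2.1,-25,1.03],[-8.3,2.1,-25,1.03],[-8.3,2.1,-25,1.03]]' 0 40
python3 -m crank '[[-8.3,2.1,-25,1.03]]' >/dev/null 2>&1; python3 - <<'E'
from h import *
print(telemetry.get_obs())
E
```

```text
t: 2.03
position: [0.3842, 0.269, 0.0975]
ee_rot: [0.279, 0.96, -0.003, -0.003]
ft_force: [0.0, 0.6, 0.3]
grip_width: 0.0424
{'t': 2.1167, 'joint_pos': array([ 5.00941978e-01,  5.35917378e-01,  1.90818001e+00, -4.18714359e-04,
        6.90859347e-01, -6.27969352e-01]), 'joint_velocities': array([ 0.24983444,  0.85205433,  0.70622089,  0.00405641, -1.58533522,
       -1.22813261]), 'joint_torque': array([-3.23836505e+00, -8.35390162e+01, -1.48444283e+01, -7.33645284e-02,
        9.90898311e+00,  3.54685441e+00]), 'position': array([0.3779737 , 0.27479736, 0.06408452]), 'ee_rot': array([0.2189911 , 0.97572121, 0.00209198, 0.00257884]), 'ft_force': array([ 3.22567666,  1.50415073, -0.96568635]), 'moment': array([ 0.14225802, -0.11241206,  0.01245671]), 'grip_width': 0.042982127880456286}
```

The extra row repeated the shift, my mistake, but the tool is still clear of the pegs. I'll settle and correct.

```bash

python3 -m crank '[[0,0,0,0],[0,0,0,0],[0,0,0,0]]'; cat > st.py <<'E'
from h import *
import sys
o=telemetry.get_obs(); R=Ro.from_quat(o['ee_rot']).as_matrix()
print('t',o['t'],'pos',o['position'].round(4),'jaw deg',np.degrees(np.arctan2(R[1,1],R[0,1])).round(1),'F',o['ft_force'].round(1),'M',o['moment'].round(2),'w',round(o['grip_width'],4),'j6',o['joint_pos'][5].round(2))
E
python3 st.py
```

```text
t: 2.37
position: [0.3746, 0.2739, 0.0626]
ee_rot: [0.224, 0.975, -0.0, -0.0]
ft_force: [-0.1, 0.3, 0.6]
grip_width: 0.0427
t 2.3667 pos [0.3746 0.2739 0.0626] jaw deg 64.2 F [-0.1  0.3  0.6] M [ 0.04 -0.01 -0.03] w 0.0427 j6 -0.62
```

```bash

python3 -m crank '[[1.2,-0.3,-2,-0.09],[1.2,-0.3,-4,-0.09],[1.2,-0.3,-5,-0.09],[1.2,-0.3,-5.8,-0.09],[1.2,-0.3,-5.8,-0.09],[1.2,-0.3,-5.8,-0.09]]' 0 40
python3 -m crank '[[0,0,0,0],[0,0,0,0],[0,0,0,0],[0,0,0,0],[0,0,0,0]]' -1 50
python3 -m crank '[[0,0,4,0],[0,0,8,0],[0,0,12,0],[0,0,16,0],[0,0,20,0],[0,0,20,0],[0,0,20,0]]'
```

```text
t: 2.87
position: [0.3865, 0.2714, 0.0047]
ee_rot: [0.265, 0.964, 0.0, 0.0]
ft_force: [-0.5, -0.4, 0.1]
grip_width: 0.0428
t: 3.28
position: [0.3865, 0.2716, 0.005]
ee_rot: [0.265, 0.964, 0.001, 0.001]
ft_force: [-1.0, -1.4, 13.1]
grip_width: 0.0205
t: 3.87
position: [0.3869, 0.2719, 0.2066]
ee_rot: [0.265, 0.964, 0.002, 0.002]
ft_force: [-1.0, -1.2, -1.3]
grip_width: 0.0205
```

```bash

python3 -m crank '[[2.5,-2.6,0,0],[5,-5.2,0,0],[7.8,-8,0,0],[10.6,-10.8,0,0],[13.4,-13.6,0,0],[16.2,-16.4,0,0],[19,-19.4,0,0],[21,-21.5,0,0]]'
python3 -m crank '[[2.5,-2.5,0,0],[4.2,-4.3,0,0],[4.2,-4.3,0,0],[4.2,-4.3,-3,0],[4.2,-4.3,-6,0],[4.2,-4.3,-9,0],[4.2,-4.3,-9,0],[4.2,-4.3,-9,0]]'
python3 -m crank '[[0,0,0,0],[0,0,0,0],[0,0,0,0],[0,0,2,0],[0,0,5,0],[0,0,9,0],[0,0,9,0]]' 0
python3 st.py
```

```text
t: 4.53
position: [0.5972, 0.0535, 0.2028]
ee_rot: [0.265, 0.964, -0.0, -0.0]
ft_force: [-0.5, 0.4, -0.3]
grip_width: 0.0206
t: 5.2
position: [0.6364, 0.0136, 0.1125]
ee_rot: [0.265, 0.964, -0.0, -0.002]
ft_force: [1.0, 0.7, 0.4]
grip_width: 0.0204
t: 5.78
position: [0.6413, 0.0132, 0.2123]
ee_rot: [0.265, 0.964, 0.001, 0.006]
ft_force: [2.1, -0.2, 1.7]
grip_width: 0.0428
t 5.7833 pos [0.6413 0.0132 0.2123] jaw deg 59.3 F [ 2.1 -0.2  1.7] M [-0.02 -0.06 -0.02] w 0.0428 j6 -1.11
```

```bash

python3 -m crank '[[-1.5,3,0,-0.12],[-3.4,6.5,0,-0.24],[-5.3,10,0,-0.36],[-7.2,13.5,0,-0.48],[-9,17,0,-0.6],[-11,20.5,0,-0.72],[-12.8,24,0,-0.84],[-14.1,26.5,0,-0.96]]' 0
python3 -m crank '[[0,0,-4,-0.12],[0,0,-7,-0.23],[0,0,-10,-0.23],[0,0,-10,-0.23]]'; python3 st.py
python3 - <<'E'
from m import *
for n in('scene','wrist'): print(n); [print(p) for p in pegs(snap(n)) if 70<p[2]<100]
E
```

```text
t: 6.45
position: [0.4975, 0.2774, 0.2051]
ee_rot: [0.668, 0.744, 0.001, 0.0]
ft_force: [0.0, 0.5, -0.7]
grip_width: 0.0427
t: 6.78
position: [0.4962, 0.275, 0.1003]
ee_rot: [0.747, 0.664, -0.003, -0.001]
ft_force: [-2.7, -0.8, -0.6]
grip_width: 0.0426
t 6.7833 pos [0.4962 0.275  0.1003] jaw deg -6.7 F [-2.7 -0.8 -0.6] M [-0.06  0.05  0.04] w 0.0426 j6 0.52
scene
(0.543, 0.398, 88, 30, -17, [416.0, 365.0])
(0.446, 0.392, 91, 34, -27, [441.0, 334.0])
(0.499, 0.28, 94, 32, 81, [386.0, 317.0])
wrist
(0.505, 0.278, 86, 8, 81, [331.0, 234.0])
(0.491, 0.28, 86, 8, 81, [310.0, 233.0])
(0.438, 0.386, 85, 8, -32, [210.0, 89.0])
(0.539, 0.391, 85, 9, -11, [363.0, 57.0])
(0.446, 0.397, 86, 8, -32, [219.0, 69.0])
(0.542, 0.405, 86, 9, -13, [366.0, 36.0])
```

```bash

python3 -m crank '[[0,0,-4,0],[0,0,-7.5,0],[0,0,-9.8,0],[0,0,-9.8,0],[0,0,-9.8,0]]' 0
python3 -m crank '[[0,0,0,0],[0,0,0,0],[0,0,0,0],[0,0,0,0],[0,0,0,0]]' -1 50
python3 -m crank '[[0,0,4,0],[0,0,8,0],[0,0,12,0],[0,0,16,0],[0,0,20,0],[1,-2.5,20,0],[3,-6,20,0],[5,-9.5,20,0]]'
python3 -m crank '[[2,-3.5,0,0],[4,-7,0,0],[6,-11,0,0],[8,-15,0,0],[9.1,-17,0,0],[9.1,-17,0,0],[9.1,-17,0,0]]'
python3 -m crank '[[0,0,-3,0],[0,0,-6,0],[0,0,-9,0],[0,0,-9,0]]'
python3 st.py
python3 -m crank '[[0,0,0,0],[0,0,0,0],[0,0,0,0],[0,0,2,0],[0,0,5,0],[0,0,9,0],[0,0,9,0]]' 0
python3 - <<'E'
from m import *
for n in('scene',): print(n); [print(p) for p in pegs(snap(n)) if 70<p[2]<100]
E
```

```text
t: 7.3
position: [0.4994, 0.2758, 0.0074]
ee_rot: [0.747, 0.664, 0.0, 0.0]
ft_force: [0.5, -0.4, 0.5]
grip_width: 0.0429
t: 7.72
position: [0.5001, 0.2763, 0.0086]
ee_rot: [0.747, 0.664, 0.002, 0.001]
ft_force: [-1.0, -1.6, 13.4]
grip_width: 0.0201
t: 8.38
position: [0.5491, 0.1802, 0.2091]
ee_rot: [0.747, 0.665, 0.002, 0.001]
ft_force: [1.3, 0.1, -0.4]
grip_width: 0.0199
t: 8.97
position: [0.6401, 0.0091, 0.2076]
ee_rot: [0.748, 0.663, 0.001, 0.001]
ft_force: [0.1, -0.1, -0.7]
grip_width: 0.0199
t: 9.3
position: [0.6362, 0.012, 0.1122]
ee_rot: [0.747, 0.665, -0.002, -0.002]
ft_force: [-1.2, 0.8, -1.5]
grip_width: 0.0199
t 9.3 pos [0.6362 0.012  0.1122] jaw deg -6.7 F [-1.2  0.8 -1.5] M [-0.02  0.08  0.04] w 0.0199 j6 0.04
t: 9.88
position: [0.6431, 0.0106, 0.2151]
ee_rot: [0.747, 0.664, 0.004, 0.004]
ft_force: [2.2, -0.7, 1.6]
grip_width: 0.0429
scene
(0.545, 0.398, 93, 25, -12, [415.0, 365.0])
(0.444, 0.391, 88, 42, -35, [442.0, 334.0])
```

```bash

python3 -m crank '[[-0.7,2.5,0,0.12],[-1.7,6.3,0,0.24],[-2.7,10.2,0,0.36],[-3.7,14,0,0.48],[-4.7,18,0,0.6],[-5.7,22,0,0.72],[-6.7,26,0,0.84],[-7.7,30,0,0.96]]' 0
python3 -m crank '[[-1,4,0,0.12],[-2.3,8.7,-2,0.24],[-2.3,8.7,-5,0.36],[-2.3,8.7,-8,0.48],[-2.3,8.7,-10,0.52],[-2.3,8.7,-10,0.52],[-2.3,8.7,-10,0.52]]'; python3 st.py
python3 - <<'E'
from m import *
for n in('scene','wrist'): print(n); [print(p) for p in pegs(snap(n)) if 70<p[2]<100]
E
```

```text
t: 10.6
position: [0.5617, 0.3126, 0.207]
ee_rot: [0.353, 0.935, 0.001, 0.001]
ft_force: [0.8, 1.1, 0.4]
grip_width: 0.0428
t: 11.18
position: [0.5393, 0.3976, 0.1062]
ee_rot: [0.105, 0.994, -0.0, -0.0]
ft_force: [0.4, -0.3, -0.0]
grip_width: 0.0425
t 11.1833 pos [0.5393 0.3976 0.1062] jaw deg 77.9 F [ 0.4 -0.3 -0. ] M [-0.03 -0.01  0.  ] w 0.0425 j6 -0.81
scene
(0.543, 0.396, 88, 29, -12, [416.0, 365.0])
wrist
(0.542, 0.405, 86, 8, -12, [332.0, 238.0])
(0.539, 0.391, 86, 9, -13, [311.0, 238.0])
(0.446, 0.398, 85, 9, -32, [290.0, 102.0])
(0.439, 0.386, 86, 9, -32, [269.0, 96.0])
(0.438, 0.557, 84, 6, 0, [515.0, 57.0])
```

```bash

python3 -m crank '[[0,0,-4,0],[0,0,-7.5,0],[0,0,-9.9,0],[0,0,-9.9,0],[0,0,-9.9,0]]' 0
python3 -m crank '[[0,0,0,0],[0,0,0,0],[0,0,0,0],[0,0,0,0],[0,0,0,0]]' -1 50
python3 -m crank '[[0,0,4,0],[0,0,8,0],[0,0,12,0],[0,0,16,0],[0,0,20,0],[0.7,-2.7,20,0],[1.7,-6.5,20,0],[2.7,-10.4,20,0]]'
python3 -m crank '[[1,-3.9,0,0],[2,-7.8,0,0],[3,-11.7,0,0],[4,-15.6,0,0],[5,-19.5,0,0],[6,-23.4,0,0],[7.2,-28,0,0],[7.2,-28,0,0]]'
python3 -m crank '[[0,0,0,0],[0,0,-4,0],[0,0,-8.3,0],[0,0,-8.3,0],[0,0,-8.3,0]]'
python3 st.py
python3 -m crank '[[0,0,0,0],[0,0,0,0],[0,0,0,0],[0,0,2,0],[0,0,5,0],[0,0,9,0],[0,0,9,0]]' 0
python3 - <<'E'
from m import *
for n in('scene',): print(n); [print(p) for p in pegs(snap(n)) if 70<p[2]<100]
E
```

```text
t: 11.7
position: [0.54, 0.3977, 0.008]
ee_rot: [0.105, 0.995, 0.0, 0.0]
ft_force: [0.5, 0.4, -0.5]
grip_width: 0.0426
t: 12.12
position: [0.541, 0.3985, 0.0099]
ee_rot: [0.104, 0.995, 0.001, 0.002]
ft_force: [-1.1, -0.9, 10.1]
grip_width: 0.0198
t: 12.78
position: [0.5669, 0.2935, 0.2099]
ee_rot: [0.103, 0.995, 0.001, 0.002]
ft_force: [2.0, -0.4, -1.0]
grip_width: 0.0191
t: 13.45
position: [0.6402, 0.0075, 0.209]
ee_rot: [0.106, 0.994, -0.001, 0.002]
ft_force: [0.5, -1.2, -0.8]
grip_width: 0.0203
t: 13.87
position: [0.6373, 0.0147, 0.1237]
ee_rot: [0.104, 0.995, 0.0, -0.002]
ft_force: [0.0, 1.0, 0.5]
grip_width: 0.0197
t 13.8667 pos [0.6373 0.0147 0.1237] jaw deg 78.1 F [0.  1.  0.5] M [-0.01  0.04  0.03] w 0.0197 j6 -1.43
t: 14.45
position: [0.6419, 0.0135, 0.2227]
ee_rot: [0.104, 0.995, 0.0, 0.006]
ft_force: [1.4, 0.3, 1.0]
grip_width: 0.0424
scene
(0.45, 0.393, 95, 35, -32, [441.0, 335.0])
```

```bash

python3 -m crank '[[-1.3,2.5,0,-0.05],[-3.1,6,0,-0.1],[-5,9.5,0,-0.15],[-6.8,13,0,-0.2],[-8.6,16.5,0,-0.25],[-10.4,20,0,-0.3],[-12.2,23.5,0,-0.35],[-14,27,0,-0.35]]' 0
python3 -m crank '[[-1.8,3.5,0,0],[-3.6,7,0,0],[-5.7,10.75,-3,0],[-5.7,10.75,-7,0],[-5.7,10.75,-11,0],[-5.7,10.75,-11,0],[-5.7,10.75,-11,0]]'; python3 st.py
python3 - <<'E'
from m import *
for n in('scene','wrist'): print(n); [print(p) for p in pegs(snap(n)) if 70<p[2]<100]
E
```

```text
t: 15.17
position: [0.4974, 0.2852, 0.2146]
ee_rot: [0.277, 0.961, 0.0, 0.0]
ft_force: [0.5, -0.4, 0.2]
grip_width: 0.0425
t: 15.75
position: [0.4404, 0.3904, 0.1029]
ee_rot: [0.275, 0.961, -0.002, -0.001]
ft_force: [0.6, -0.2, -0.0]
grip_width: 0.0428
t 15.75 pos [0.4404 0.3904 0.1029] jaw deg 58.0 F [ 0.6 -0.2 -0. ] M [ 0.01 -0.02  0.01] w 0.0428 j6 -0.39
scene
(0.445, 0.391, 90, 37, -23, [441.0, 334.0])
wrist
(0.446, 0.397, 85, 8, -32, [333.0, 239.0])
(0.438, 0.386, 86, 8, -31, [312.0, 238.0])
```

```bash

python3 -m crank '[[0,0,-4,0],[0,0,-7.5,0],[0,0,-9.7,0],[0,0,-9.7,0],[0,0,-9.7,0]]' 0
python3 -m crank '[[0,0,0,0],[0,0,0,0],[0,0,0,0],[0,0,0,0],[0,0,0,0]]' -1 50
python3 -m crank '[[0,0,4,0],[0,0,8,0],[0,0,12,0],[0,0,16,0],[0,0,20,0],[1.3,-2.5,20,0],[3.1,-6,20,0],[5,-9.5,20,0]]'
python3 -m crank '[[1.8,-3.5,0,0],[3.6,-7,0,0],[5.4,-10.5,0,0],[7.3,-14,0,0],[9.1,-17.5,0,0],[10.9,-21,0,0],[12.7,-24.5,0,0],[14.6,-28.2,0,0]]'
python3 -m crank '[[0,0,0,0],[0,0,0,0],[0,0,-4,0],[0,0,-8,0],[0,0,-8,0],[0,0,-8,0]]'
python3 st.py
python3 -m crank '[[0,0,0,0],[0,0,0,0],[0,0,0,0],[0,0,2,0],[0,0,5,0],[0,0,9,0],[0,0,13,0]]' 0
python3 - <<'E'
from m import *
for n in('scene',): print(n); [print(p) for p in pegs(snap(n)) if 70<p[2]<100]
E
```

```text
t: 16.27
position: [0.4426, 0.3913, 0.0086]
ee_rot: [0.276, 0.961, 0.001, 0.0]
ft_force: [0.3, 0.4, 0.2]
grip_width: 0.0428
t: 16.68
position: [0.443, 0.392, 0.0097]
ee_rot: [0.276, 0.961, 0.002, 0.001]
ft_force: [-0.2, -2.3, 12.4]
grip_width: 0.0195
t: 17.35
position: [0.492, 0.2958, 0.2099]
ee_rot: [0.275, 0.962, 0.002, 0.002]
ft_force: [1.8, -0.1, -0.3]
grip_width: 0.0197
t: 18.02
position: [0.6381, 0.0123, 0.2092]
ee_rot: [0.276, 0.961, 0.0, 0.001]
ft_force: [0.6, -0.1, -0.8]
grip_width: 0.0195
t: 18.52
position: [0.6362, 0.0151, 0.1271]
ee_rot: [0.275, 0.961, -0.0, -0.001]
ft_force: [0.2, -0.3, 1.1]
grip_width: 0.0198
t 18.5167 pos [0.6362 0.0151 0.1271] jaw deg 58.1 F [ 0.2 -0.3  1.1] M [ 0.05 -0.02 -0.01] w 0.0198 j6 -1.08
t: 19.1
position: [0.637, 0.0142, 0.2595]
ee_rot: [0.276, 0.961, 0.0, 0.0]
ft_force: [0.8, -0.3, 0.6]
grip_width: 0.0427
scene
```

```bash

python3 -m crank '[[0,0,4,-0.12],[-2,-2.5,7,-0.24],[-4,-5,10,-0.36],[-6,-7.5,14,-0.48],[-8,-10,14,-0.6],[-10,-12.5,14,-0.72],[-12,-15,14,-0.84],[-13.7,-18.5,14,-0.96]]' 0
python3 -m crank '[[0,0,0,-0.05],[0,0,0,-0.05],[0,0,0,-0.05]]'
python3 - <<'E'
from m import *
s=snap('wrist'); cv2.imwrite('pics/w2.png',s['image']); print(s['c'])
P=cloud(s)
for uv in [(320,60)]: print(P[uv[1],uv[0]])
E
python3 st.py
```

```text
t: 19.82
position: [0.499, -0.1708, 0.3988]
ee_rot: [0.69, 0.724, 0.001, 0.001]
ft_force: [0.9, -0.7, 0.6]
grip_width: 0.0427
t: 20.07
position: [0.5004, -0.1708, 0.3979]
ee_rot: [0.706, 0.708, 0.0, 0.001]
ft_force: [0.0, 0.4, -0.6]
grip_width: 0.0427
[ 0.50064782 -0.09769311  0.54051294]
[ 0.50029807 -0.01530328  0.10449943]
t 20.1167 pos [ 0.5007 -0.1703  0.3976] jaw deg 0.3 F [-0.8  0.8 -0.9] M [ 0.04 -0.05 -0.01] w 0.0426 j6 -0.45
```

View pics/w2.png

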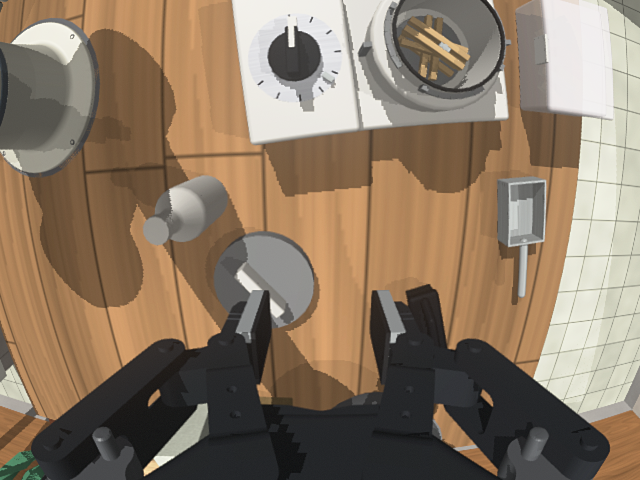

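Wrist view: the four pegs lie in the drum near (435,50). The lid is at (265,280), with its white bar running from (238,268) to (285,315). The bottle is at (190,210), the nose at (291,30) and the tab near (325,88). No other wooden pegs are visible. I'll move nearer the lid and measure it.

```bash

python3 -m crank '[[-2.5,-4,-2,0],[-5,-8,-3,0],[-7.5,-12,-4,0],[-9,-16,-4,0],[-9,-18,-4,0],[-9,-20,-4,0],[-9,-20,-4,0],[-9,-20,-4,0]]' 1
python3 -m crank '[[0,0,0,0],[0,0,0,0]]'
cat > lid.py <<'E'
from m import *
def fit(q):
    A=np.c_[2*q,np.ones(len(q))]; x=np.linalg.lstsq(A,(q**2).sum(1),rcond=None)[0]; return x[:2].round(4),np.sqrt(x[2]+x[0]**2+x[1]**2).round(4)
s=snap('wrist'); P=cloud(s); hsv=cv2.cvtColor(s['image'],cv2.COLOR_BGR2HSV); z=P[...,2]
g=(P[...,0]>.25)&(P[...,0]<.55)&(P[...,1]<-.2)&(P[...,1]>-.45)
m=(g&(abs(z-.0265)<.004)).astype(np.uint8); m=cv2.morphologyEx(m,cv2.MORPH_OPEN,np.ones((3,3)))
n,l,st,_=cv2.connectedComponentsWithStats(m); k=1+st[1:,4].argmax(); 
c=max(cv2.findContours((l==k).astype(np.uint8),0,1)[0],key=cv2.contourArea)
h=cv2.convexHull(c)[:,0]; q=onplane(s,h,.0265)[:,:2]; print('plate circle',fit(q), q.min(0),q.max(0))
m=(g&(abs(z-.063)<.004)).astype(np.uint8); c=max(cv2.findContours(m,0,1)[0],key=cv2.contourArea)[:,0]
q=onplane(s,c,.063)[:,:2]; r=cv2.minAreaRect((q*1000).astype(np.float32)); print('bar',r)
cv2.imwrite('pics/w3.png',s['image'])
b=P[(z>.08)&(z<.3)&g]; print('bottle?',b.mean(0) if len(b) else 0)
E
python3 lid.py; python3 st.py
```

```text
t: 20.78
position: [0.411, -0.371, 0.3566]
ee_rot: [0.706, 0.708, 0.0, -0.0]
ft_force: [1.0, 0.0, -0.3]
grip_width: 0.0853
t: 20.95
position: [0.4111, -0.3695, 0.3571]
ee_rot: [0.705, 0.709, 0.0, 0.0]
ft_force: [0.6, -0.3, 0.6]
grip_width: 0.0851
plate circle (array([ 0.4139, -0.3264]), np.float64(0.0776)) [ 0.33682459 -0.40321281] [ 0.49134822 -0.2496135 ]
bar ((413.978271484375, -326.1101379394531), (18.7893123626709, 90.06253814697266), 41.80271911621094)
bottle? [ 0.33399039 -0.21349796  0.13861144]
t 21.0 pos [ 0.4111 -0.3696  0.3571] jaw deg 0.3 F [-0.2  1.3 -0.4] M [-0.05  0.   -0.01] w 0.0855 j6 -0.85
```

View pics/w3.png

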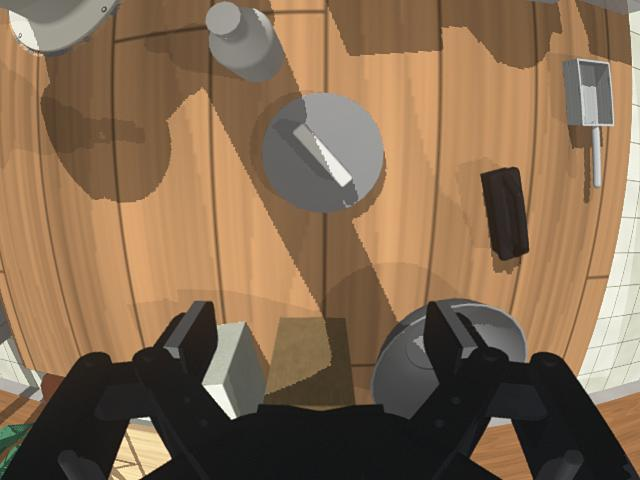

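The lid centre is (0.414,-0.326). The plate circle (77.6 mm) and bar rectangle (90×19 mm) agree, with the bar at -48°. The bottle sits at the bar's far end, so I'll grip with the camera turned away from it (turn -2.42).

```bash

python3 -m crank '[[0.3,4.4,0,-0.12],[0.3,4.4,0,-0.24],[0.3,4.4,0,-0.36],[0.3,4.4,0,-0.48],[0.3,4.4,0,-0.6],[0.3,4.4,0,-0.72],[0.3,4.4,0,-0.84],[0.3,4.4,0,-0.96]]' 0.2
python3 -m crank '[[0,0,0,-0.12],[0,0,0,-0.24],[0,0,0,-0.36],[0,0,0,-0.48],[0,0,0,-0.6],[0,0,0,-0.72],[0,0,0,-0.84],[0,0,0,-0.96]]'
python3 -m crank '[[0,0,-4,-0.12],[0,0,-8,-0.24],[0,0,-12,-0.36],[0,0,-16,-0.48],[0,0,-20,-0.5],[0,0,-23,-0.5],[0,0,-23,-0.5],[0,0,-23,-0.5]]'
python3 -m crank '[[0,0,0,0],[0,0,0,0]]'; python3 st.py
python3 lid.py
```

```text
t: 21.67
position: [0.4138, -0.3259, 0.3572]
ee_rot: [0.954, 0.3, 0.0, 0.0]
ft_force: [0.5, -0.2, 1.0]
grip_width: 0.0511
t: 22.33
position: [0.4138, -0.3259, 0.3572]
ee_rot: [0.985, -0.175, 0.0, 0.0]
ft_force: [-0.7, -0.3, 0.4]
grip_width: 0.0511
t: 23.0
position: [0.4134, -0.3259, 0.1268]
ee_rot: [0.912, -0.41, -0.001, -0.0]
ft_force: [-0.3, -0.6, 1.1]
grip_width: 0.0514
t: 23.17
position: [0.4146, -0.3276, 0.1291]
ee_rot: [0.912, -0.411, 0.002, 0.001]
ft_force: [-0.3, -0.3, -0.5]
grip_width: 0.0513
t 23.1667 pos [ 0.4146 -0.3276  0.1291] jaw deg -138.5 F [-0.3 -0.3 -0.5] M [-0.05 -0.01  0.06] w 0.0513 j6 1.64
plate circle (array([ 0.4144, -0.3262]), np.float64(0.0775)) [ 0.33807023 -0.40370714] [ 0.49182007 -0.24977792]
bar ((415.0099792480469, -326.73370361328125), (18.055652618408203, 88.89727783203125), 42.133399963378906)
bottle? [ 0.42157144 -0.33570734  0.20646818]
```

```bash

python3 -m crank '[[0,0,-3,0.01],[0,0,-6,0.01],[0,0,-8,0.01],[0,0,-9.5,0.01],[0,0,-9.5,0.01],[0,0,-9.5,0.01]]' 0.2
python3 st.py
python3 -m crank '[[0,0,0,0],[0,0,0,0],[0,0,0,0],[0,0,0,0],[0,0,0,0],[0,0,0,0]]' -1 110
python3 st.py
python3 -m crank '[[0,0,0.5,0],[0,0,1,0],[0,0,2,0],[0,0,3,0],[0,0,3,0],[0,0,3,0]]' 
python3 st.py
```

```text
t: 23.72
position: [0.4138, -0.3272, 0.0327]
ee_rot: [0.914, -0.406, 0.0, 0.0]
ft_force: [0.3, -0.3, 0.0]
grip_width: 0.0515
t 23.7167 pos [ 0.4138 -0.3272  0.0327] jaw deg -137.9 F [ 0.3 -0.3  0. ] M [-0.01 -0.01 -0.08] w 0.0515 j6 1.63
t: 24.22
position: [0.4141, -0.3275, 0.0334]
ee_rot: [0.914, -0.406, 0.001, 0.0]
ft_force: [-1.8, 1.9, 17.5]
grip_width: 0.0165
t 24.2167 pos [ 0.4141 -0.3275  0.0334] jaw deg -137.9 F [-1.8  1.9 17.5] M [ 0.34  0.15 -0.04] w 0.0165 j6 1.63
t: 24.72
position: [0.4138, -0.3273, 0.0627]
ee_rot: [0.914, -0.406, 0.001, 0.0]
ft_force: [-0.5, 0.0, -2.3]
grip_width: 0.0161
t 24.7167 pos [ 0.4138 -0.3273  0.0627] jaw deg -137.9 F [-0.5  0.  -2.3] M [-0.03 -0.03  0.02] w 0.0161 j6 1.63
```

Lid lifted: weight reads 2.3 N, width 16 mm. I'll raise it clear, then refine the drum centre with the fixed cameras.

```bash

python3 -m crank '[[0,0,4,0.1],[0,0,8,0.2],[0,0,12,0.3],[0,0,16,0.4],[0,0,20,0.5],[0,0,24,0.6],[0,0,24,0.7],[0,0,24,0.8]]' 
python3 st.py
python3 - <<'E'
from h import *
def fit(q):
    A=np.c_[2*q,np.ones(len(q))]; x=np.linalg.lstsq(A,(q**2).sum(1),rcond=None)[0]; return x[:2].round(4),np.sqrt(x[2]+x[0]**2+x[1]**2).round(4)
for n in('scene','side'):
    s=snap(n); P=cloud(s); hsv=cv2.cvtColor(s['image'],cv2.COLOR_BGR2HSV)
    g=np.hypot(P[...,0]-.639,P[...,1]-.014)<.08
    m=g&(abs(P[...,2]-.1535)<.006)&(hsv[...,2]<75)
    mm=m.astype(np.uint8); c=np.vstack(cv2.findContours(mm,0,1)[0]); h=cv2.convexHull(c)[:,0]
    e=cv2.fitEllipse(h); q=onplane(s,h,.1545)[:,:2]; 
    print(n,m.sum(),'hull fit',fit(q),'cloud fit',fit(P[m][:,:2]),(q.min(0)+q.max(0))/2)
E
```

```text
t: 25.38
position: [0.4141, -0.3275, 0.3041]
ee_rot: [1.0, -0.016, 0.002, 0.002]
ft_force: [0.1, -0.7, -3.8]
grip_width: 0.0163
t 25.3833 pos [ 0.4141 -0.3275  0.3041] jaw deg -91.8 F [ 0.1 -0.7 -3.8] M [0.05 0.02 0.02] w 0.0163 j6 0.82
scene 230 hull fit (array([0.6432, 0.014 ]), np.float64(0.0649)) cloud fit (array([0.6435, 0.015 ]), np.float64(0.0631)) [0.64339883 0.01415853]
side 244 hull fit (array([0.6361, 0.011 ]), np.float64(0.0671)) cloud fit (array([0.6379, 0.0145]), np.float64(0.0632)) [0.63669013 0.01204944]
```

```bash

python3 -m crank '[[1.5,2.3,0,0.02],[3.5,5.3,0,0.06],[5.5,8.4,0,0.1],[7.5,11.4,0,0.14],[9.5,14.5,0,0.176],[11.5,17.5,0,0.176],[13.5,20.5,0,0.176],[15.5,23.6,0,0.176]]' 
python3 -m crank '[[2,3,0,0],[4,6.2,0,0],[5.8,9,0,0],[6.9,10.5,0,0],[6.9,10.5,-3,0],[6.9,10.5,-6,0],[6.9,10.5,-8,0],[6.9,10.5,-8,0]]' 
python3 -m crank '[[0,0,0,0],[0,0,0,0],[0,0,0,0]]'
python3 st.py
cat > lidc.py <<'E'
from h import *
def fit(q):
    A=np.c_[2*q,np.ones(len(q))]; x=np.linalg.lstsq(A,(q**2).sum(1),rcond=None)[0]; return x[:2].round(4),np.sqrt(x[2]+x[0]**2+x[1]**2).round(4)
o=telemetry.get_obs(); zo=o['position'][2]-.033; print('lid origin z',zo)
for n in('scene','side'):
    s=snap(n); P=cloud(s)
    g=np.hypot(P[...,0]-.639,P[...,1]-.014)<.09
    m=g&(abs(P[...,2]-zo-.0265)<.005)
    mm=m.astype(np.uint8)
    c=np.vstack(cv2.findContours(mm,0,1)[0]); h=cv2.convexHull(c)[:,0]
    q=onplane(s,h,zo+.0265)[:,:2]
    Q=P[m]; A=np.c_[Q[:,:2]-[.639,.014],np.ones(len(Q))]; pl=np.linalg.lstsq(A,Q[:,2],rcond=None)[0]
    print(n,m.sum(),'hull fit',fit(q),(q.min(0)+q.max(0))/2,'plane tilt',pl[:2].round(3),'z',pl[2].round(4))
    b=g&(abs(P[...,2]-zo-.063)<.004); 
    if b.sum()>20:
        r=cv2.minAreaRect((P[b][:,:2]*1000).astype(np.float32)); print('bar',r,b.sum())
    cv2.imwrite(f'pics/l_{n}.png',s['image'])
E
python3 lidc.py
```

```text
t: 26.15
position: [0.5688, -0.0892, 0.3009]
ee_rot: [0.998, 0.067, -0.001, -0.0]
ft_force: [0.8, -1.2, -2.6]
grip_width: 0.0163
t: 26.82
position: [0.6347, 0.0145, 0.2165]
ee_rot: [0.998, 0.068, -0.004, -0.001]
ft_force: [-1.1, 0.6, -3.2]
grip_width: 0.0161
t: 27.07
position: [0.6383, 0.014, 0.2235]
ee_rot: [0.998, 0.069, 0.001, 0.0]
ft_force: [-0.3, -0.4, -2.7]
grip_width: 0.0161
t 27.0667 pos [0.6383 0.014  0.2235] jaw deg -82.1 F [-0.3 -0.4 -2.7] M [ 0.    0.   -0.01] w 0.0161 j6 1.36
lid origin z 0.19048548009996938
scene 2425 hull fit (array([0.64  , 0.0148]), np.float64(0.0784)) [0.63974369 0.01435029] plane tilt [-0.003 -0.003] z 0.2179
bar ((646.0967407226562, 15.120851516723633), (41.41522216796875, 74.64356231689453), 77.57490539550781) 188
side 1167 hull fit (array([0.6301, 0.0093]), np.float64(0.0794)) [0.62954204 0.00911369] plane tilt [-0.    -0.001] z 0.216
bar ((616.0946655273438, 10.938724517822266), (60.1129035949707, 43.40583419799805), 1.4870792627334595) 116
```

```bash
python3 - <<'E'
import cv2,numpy as np
a=cv2.imread('pics/l_scene.png')[150:340,150:380]; b=cv2.imread('pics/l_side.png')[120:310,270:500]
cv2.imwrite('pics/both.png',cv2.resize(np.vstack([np.hstack([a,b])]),None,fx=1.73,fy=2.5,interpolation=2) if 0 else cv2.resize(np.hstack([a,b]),(790,326)))
E
```

```text
(no output)
```

View pics/both.png

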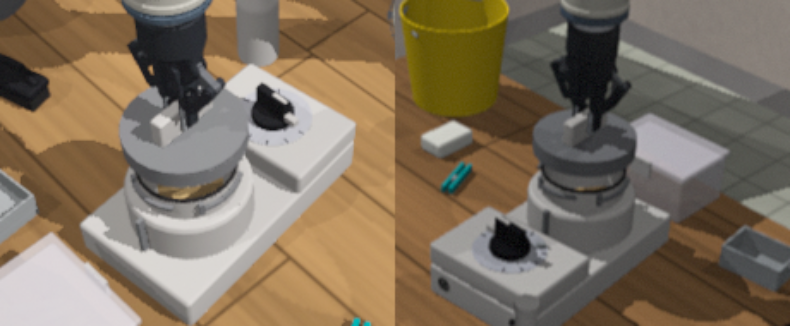

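The lid hangs level over the neck in both views, but the cameras disagree by a few mm on centring. I'll re-fit the rim's outer edge in the saved first wrist picture, taken from inside the rim's cylinder so there is no parallax from the wall.

```bash
python3 - <<'E'
from h import *
from scipy.optimize import least_squares
s=snapshot('wrist'); s['f']=371.64829954431775; s['fish']=True
T=np.eye(4);T[:3,:3]=Ro.from_quat([ 7.07105811e-01,  7.07107603e-01, -3.04766153e-04, -3.41282633e-04]).as_matrix();T[:3,3]=[6.24724643e-01, 1.92349305e-05, 2.30861989e-01]
W=T@s['T_tool_cam']; s['Rw']=W[:3,:3]; s['c']=W[:3,3]
im=cv2.imread('pics/wrist0.png'); v=im.max(2)
m=(v<75).astype(np.uint8); m[:,:235]=0; m[:,455:]=0; m[325:]=0; m[:110]=0
n,l,st,_=cv2.connectedComponentsWithStats(m); k=1+st[1:,4].argmax(); print(st[k])
mm=(l==k).astype(np.uint8); cs,_=cv2.findContours(mm,cv2.RETR_CCOMP,cv2.CHAIN_APPROX_NONE)
cs=sorted(cs,key=cv2.contourArea)[::-1][:2]
def rfit(q):
    f=lambda p: np.hypot(q[:,0]-p[0],q[:,1]-p[1])-p[2]
    r=least_squares(f,[.638,.014,.064],loss='soft_l1',f_scale=.0005); return r.x.round(4),np.abs(r.fun).mean().round(5)
print('outer',rfit(onplane(s,cv2.convexHull(cs[0])[:,0],.1545)))
print('inner',rfit(onplane(s,cs[1][:,0],.1545)), rfit(onplane(s,cs[1][:,0],.150)))
E
```

```text
[ 295  144  100  105 4641]
outer (array([0.637 , 0.0339, 0.0338]), np.float64(0.0008))
inner (array([0.6432, 0.0503, 0.0016]), np.float64(0.00042)) (array([0.6435, 0.0498, 0.0016]), np.float64(0.00043))
```

```bash
python3 - <<'E'
from h import *
from scipy.optimize import least_squares
s=snapshot('wrist'); s['f']=371.64829954431775; s['fish']=True
T=np.eye(4);T[:3,:3]=Ro.from_quat([ 7.07105811e-01,  7.07107603e-01, -3.04766153e-04, -3.41282633e-04]).as_matrix();T[:3,3]=[6.24724643e-01, 1.92349305e-05, 2.30861989e-01]
W=T@s['T_tool_cam']; s['Rw']=W[:3,:3]; s['c']=W[:3,3]
v=cv2.imread('pics/wrist0.png').max(2).astype(float)
# radial dark-ring edges: rays from predicted centre; take outermost strong dark->light edge near r 62..70 mm
V=s['Rw'].T
def proj(X):
    c=(X-s['c'])@s['Rw']; r=np.hypot(c[:,0],c[:,1]); th=np.arctan2(r,c[:,2]); return np.c_[c[:,0]/r*th,c[:,1]/r*th]*s['f']+[s['cx'],s['cy']]
out=[];inn=[]
rr=np.arange(.052,.074,.0002)
for a in np.radians(np.arange(0,360,4)):
    X=np.c_[.638+rr*np.cos(a),.0135+rr*np.sin(a),np.full(len(rr),.1545)]
    p=proj(X).astype(np.float32); g=cv2.remap(v.astype(np.float32),p[:,0],p[:,1],1)[:,0]
    d=g<55
    if d.sum()<4: continue
    i=np.where(d)[0]; out.append(X[i[-1]]); inn.append(X[i[0]])
out=np.array(out);inn=np.array(inn)
def rfit(q):
    f=lambda p: np.hypot(q[:,0]-p[0],q[:,1]-p[1])-p[2]
    r=least_squares(f,[.638,.014,.064],loss='soft_l1',f_scale=.0005); return r.x.round(4),np.median(abs(r.fun)).round(5)
print(len(out),'outer',rfit(out),'inner',rfit(inn))
E
```

```text
89 outer (array([0.6415, 0.0158, 0.0641]), np.float64(0.00015)) inner (array([0.6412, 0.0171, 0.0607]), np.float64(0.00012))
```

The rim edge fit is clean (outer 64.1 mm, residual 0.15 mm): mouth at (0.6415, 0.0158), which agrees with the scene camera's relative offset. Shift there and lower.

```bash

python3 -m crank '[[0.3,0.17,0,0],[0.3,0.17,-1,0],[0.3,0.17,-2,0],[0.3,0.17,-3,0],[0.3,0.17,-3.5,0],[0.3,0.17,-3.5,0],[0.3,0.17,-3.5,0]]'; python3 st.py
python3 -m crank '[[0,0,-0.2,0],[0,0,-0.4,0],[0,0,-0.6,0],[0,0,-0.8,0],[0,0,-0.8,0],[0,0,-0.8,0]]'; python3 st.py
```

```text
t: 27.85
position: [0.6402, 0.0158, 0.1863]
ee_rot: [0.998, 0.07, -0.001, -0.0]
ft_force: [-0.9, 0.1, -2.2]
grip_width: 0.0162
t 27.85 pos [0.6402 0.0158 0.1863] jaw deg -82.0 F [-0.9  0.1 -2.2] M [-0.03 -0.01  0.04] w 0.0162 j6 1.36
t: 28.35
position: [0.6404, 0.0158, 0.1788]
ee_rot: [0.998, 0.07, -0.0, -0.0]
ft_force: [0.4, -0.1, -2.9]
grip_width: 0.0162
t 28.35 pos [0.6404 0.0158 0.1788] jaw deg -82.0 F [ 0.4 -0.1 -2.9] M [ 0.03 -0.05  0.03] w 0.0162 j6 1.36
```

```bash

python3 -m crank '[[0.05,0,-0.1,0],[0.05,0,-0.2,0],[0.05,0,-0.2,0],[0.05,0,-0.2,0]]'; python3 st.py
python3 -m crank '[[0,0,-0.05,0],[0,0,-0.1,0],[0,0,-0.1,0],[0,0,-0.1,0]]'; python3 st.py
```

```text
t: 28.68
position: [0.6411, 0.0158, 0.1774]
ee_rot: [0.998, 0.07, 0.0, 0.0]
ft_force: [-1.8, -0.7, 5.6]
grip_width: 0.0161
t 28.6833 pos [0.6411 0.0158 0.1774] jaw deg -82.0 F [-1.8 -0.7  5.6] M [0.03 0.27 0.04] w 0.0161 j6 1.36
t: 29.02
position: [0.6411, 0.0158, 0.1772]
ee_rot: [0.998, 0.07, 0.001, 0.0]
ft_force: [-6.3, 0.1, 17.4]
grip_width: 0.0168
t 29.0167 pos [0.6411 0.0158 0.1772] jaw deg -82.0 F [-6.3  0.1 17.4] M [ 0.1   1.03 -0.  ] w 0.0168 j6 1.36
```

```bash

python3 -m crank '[[0,0,0.07,0],[0,0,0.07,0],[0,0,0.07,0],[0,0,0.07,0]]'; python3 st.py; python3 lidc.py
```

```text
t: 29.35
position: [0.6411, 0.0158, 0.1772]
ee_rot: [0.998, 0.07, 0.0, 0.0]
ft_force: [-3.4, -0.8, 10.1]
grip_width: 0.0162
t 29.35 pos [0.6411 0.0158 0.1772] jaw deg -82.0 F [-3.4 -0.8 10.1] M [0.08 0.52 0.08] w 0.0162 j6 1.36
lid origin z 0.14424072980647265
scene 2311 hull fit (array([0.6427, 0.0163]), np.float64(0.0785)) [0.64224734 0.01542526] plane tilt [-0.004 -0.002] z 0.1718
bar ((649.0294189453125, 17.904529571533203), (38.7085075378418, 74.48831176757812), 77.99898529052734) 171
side 1172 hull fit (array([0.6333, 0.0112]), np.float64(0.0791)) [0.63298974 0.0111024 ] plane tilt [-0.001 -0.   ] z 0.1698
bar ((622.8381958007812, 14.784217834472656), (42.74387741088867, 63.45441436767578), 76.10859680175781) 101
```

Seated: origin 6.2 mm below the rim, tilt under 0.005 rad, bar at 8°. Now turn back anticlockwise with a light downward press.

```bash

python3 -m crank '[[0,0,0.02,0.06],[0,0,0.05,0.12],[0,0,0.07,0.18],[0,0,0.1,0.24],[0,0,0.12,0.3],[0,0,0.15,0.36],[0,0,0.17,0.42],[0,0,0.17,0.42]]'; python3 st.py
python3 -m crank '[[0,0,-0.05,0.05],[0,0,-0.05,0.1],[0,0,-0.05,0.15],[0,0,-0.1,0.2],[0,0,-0.15,0.24],[0,0,-0.2,0.28],[0,0,-0.2,0.31],[0,0,-0.2,0.31]]'; python3 st.py
```

```text
t: 30.12
position: [0.6419, 0.0159, 0.1792]
ee_rot: [0.961, 0.278, 0.001, 0.0]
ft_force: [0.4, 1.8, 9.6]
grip_width: 0.0162
t 30.1167 pos [0.6419 0.0159 0.1792] jaw deg -57.7 F [0.4 1.8 9.6] M [ 0.3  -0.03 -0.07] w 0.0162 j6 0.94
t: 30.78
position: [0.6408, 0.0159, 0.1759]
ee_rot: [0.907, 0.422, -0.0, -0.0]
ft_force: [-0.7, 0.9, -2.6]
grip_width: 0.0161
t 30.7833 pos [0.6408 0.0159 0.1759] jaw deg -40.1 F [-0.7  0.9 -2.6] M [0.18 0.05 0.13] w 0.0161 j6 0.63
```

At the gap: the contact is gone and z is falling. Lower onto the gasket.

```bash

python3 -m crank '[[0,0,-0.15,0],[0,0,-0.3,0],[0,0,-0.45,0],[0,0,-0.6,0],[0,0,-0.7,0],[0,0,-0.7,0]]'; python3 st.py
python3 -m crank '[[0,0,-0.1,0],[0,0,-0.15,0],[0,0,-0.2,0],[0,0,-0.25,0],[0,0,-0.25,0]]'; python3 st.py
```

```text
t: 31.28
position: [0.6409, 0.0158, 0.169]
ee_rot: [0.907, 0.421, -0.0, -0.0]
ft_force: [1.0, 0.0, -2.9]
grip_width: 0.0166
t 31.2833 pos [0.6409 0.0158 0.169 ] jaw deg -40.2 F [ 1.   0.  -2.9] M [ 0.12 -0.07 -0.  ] w 0.0166 j6 0.63
t: 31.7
position: [0.641, 0.0158, 0.1668]
ee_rot: [0.907, 0.421, 0.0, 0.0]
ft_force: [0.0, 0.4, -2.1]
grip_width: 0.0163
t 31.7 pos [0.641  0.0158 0.1668] jaw deg -40.2 F [ 0.   0.4 -2.1] M [0.09 0.02 0.01] w 0.0163 j6 0.63
```

```bash
python3 -m crank '[[0,0,-0.05,0],[0,0,-0.1,0],[0,0,-0.1,0],[0,0,-0.1,0]]'; python3 st.py;  python3 lidc.py
```

```text
t: 32.03
position: [0.6409, 0.0158, 0.1658]
ee_rot: [0.907, 0.421, 0.0, 0.0]
ft_force: [-0.5, 0.0, 0.2]
grip_width: 0.0163
t 32.0333 pos [0.6409 0.0158 0.1658] jaw deg -40.2 F [-0.5  0.   0.2] M [0.1  0.02 0.  ] w 0.0163 j6 0.63
lid origin z 0.13278002986804374
scene 2290 hull fit (array([0.6431, 0.0148]), np.float64(0.0786)) [0.64249595 0.0155527 ] plane tilt [-0.004 -0.004] z 0.1603
bar ((648.0403442382812, 20.046470642089844), (71.80677795410156, 41.11582946777344), 30.10979461669922) 252
side 1224 hull fit (array([0.6341, 0.0102]), np.float64(0.0793)) [0.63431964 0.01043006] plane tilt [-0.002 -0.001] z 0.1583
bar ((636.3422241210938, 10.383380889892578), (89.31844329833984, 41.99044418334961), 66.49199676513672) 140
```

Dropped level, about 17 mm below the rim. Tighten clockwise.

```bash
python3 -m crank '[[0,0,0,-0.08],[0,0,0,-0.16],[0,0,0,-0.24],[0,0,-0.02,-0.32],[0,0,-0.04,-0.4],[0,0,-0.07,-0.48],[0,0,-0.1,-0.56],[0,0,-0.12,-0.64]]'; python3 st.py
python3 -m crank '[[0,0,-0.02,-0.08],[0,0,-0.04,-0.16],[0,0,-0.06,-0.24],[0,0,-0.08,-0.32],[0,0,-0.1,-0.38],[0,0,-0.12,-0.44],[0,0,-0.12,-0.46],[0,0,-0.12,-0.46]]'; python3 st.py
```

```text
t: 32.8
position: [0.6411, 0.0159, 0.1647]
ee_rot: [0.994, 0.112, 0.0, 0.0]
ft_force: [-0.5, 0.3, 0.7]
grip_width: 0.0165
t 32.8 pos [0.6411 0.0159 0.1647] jaw deg -77.1 F [-0.5  0.3  0.7] M [-0.07 -0.07  0.19] w 0.0165 j6 1.28
t: 33.47
position: [0.6412, 0.0158, 0.1636]
ee_rot: [0.993, -0.115, 0.0, -0.0]
ft_force: [-0.2, 0.2, 1.6]
grip_width: 0.0163
t 33.4667 pos [0.6412 0.0158 0.1636] jaw deg -103.2 F [-0.2  0.2  1.6] M [-0.02 -0.16 -0.17] w 0.0163 j6 1.73
```

```bash
python3 -m crank '[[0,0,-0.02,-0.03],[0,0,-0.04,-0.06],[0,0,-0.04,-0.09],[0,0,-0.04,-0.09],[0,0,-0.04,-0.09]]'; python3 st.py;  python3 lidc.py
```

```text
t: 33.88
position: [0.642, 0.0154, 0.1634]
ee_rot: [0.987, -0.158, 0.001, 0.0]
ft_force: [4.5, -4.6, 0.4]
grip_width: 0.0164
t 33.8833 pos [0.642  0.0154 0.1634] jaw deg -108.2 F [ 4.5 -4.6  0.4] M [-0.48 -0.75  2.54] w 0.0164 j6 1.82
lid origin z 0.1304338290569094
scene 2311 hull fit (array([0.6433, 0.0165]), np.float64(0.0787)) [0.64319056 0.01649385] plane tilt [-0.001 -0.005] z 0.1579
bar ((644.685302734375, 20.113906860351562), (38.421199798583984, 89.24250793457031), 67.51246643066406) 183
side 1093 hull fit (array([0.6331, 0.0103]), np.float64(0.08)) [0.63284205 0.01040091] plane tilt [ 0.002 -0.001] z 0.156
bar ((635.068603515625, 10.395809173583984), (38.93765640258789, 86.18949127197266), 56.881046295166016) 98
```

Hard stop felt (Mz 2.5 N m) at -20 mm. Unload, release and rise.

```bash
python3 -m crank '[[0,0,0,0.04],[0,0,0.02,0.06],[0,0,0.02,0.06]]'; python3 st.py
python3 -m crank '[[0,0,0,0],[0,0,0,0],[0,0,0,0],[0,0,2,0],[0,0,5,0],[0,0,9,0],[0,0,13,0],[0,0,17,0]]' 0.2
python3 -m crank '[[-3,0,0,0.12],[-6,0,0,0.24],[-9,-2,0,0.36],[-12,-4,0,0.48],[-12,-6,0,0.6],[-12,-8,0,0.72],[-12,-9,0,0.84],[-12,-10,0,0.96]]'
python3 -m crank '[[0,0,0,0.12],[0,0,0,0.24],[0,0,0,0.36],[0,0,0,0.48],[0,0,0,0.6],[0,0,0,0.72],[0,0,0,0.84],[0,0,0,0.9]]'
python3 -m crank '[[0,0,0,0],[0,0,0,0]]'
python3 - <<'E'
from h import *
s=snap('wrist'); cv2.imwrite('pics/w4.png',s['image']); np.savez('w4.npz',P=cloud(s),Rw=s['Rw'],c=s['c'],f=s['f'],cx=s['cx'],cy=s['cy'])
E
python3 st.py
```

```text
t: 34.23
position: [0.6414, 0.0157, 0.1634]
ee_rot: [0.992, -0.129, 0.0, -0.0]
ft_force: [2.7, -1.0, 1.5]
grip_width: 0.0166
t 34.2333 pos [0.6414 0.0157 0.1634] jaw deg -104.8 F [ 2.7 -1.   1.5] M [-0.22 -0.53  0.09] w 0.0166 j6 1.76
t: 34.9
position: [0.6403, 0.0159, 0.3348]
ee_rot: [0.991, -0.13, -0.0, -0.0]
ft_force: [1.7, 0.1, 0.4]
grip_width: 0.0515
t: 35.57
position: [0.5205, -0.0851, 0.3332]
ee_rot: [0.939, 0.345, -0.0, -0.0]
ft_force: [-0.2, -0.4, 0.0]
grip_width: 0.0512
t: 36.23
position: [0.5207, -0.0841, 0.333]
ee_rot: [0.695, 0.719, -0.0, -0.0]
ft_force: [0.7, -0.4, -0.5]
grip_width: 0.0513
t: 36.4
position: [0.5208, -0.0841, 0.3331]
ee_rot: [0.698, 0.716, -0.0, -0.0]
ft_force: [0.8, 0.1, -0.7]
grip_width: 0.0515
t 36.45 pos [ 0.5208 -0.0841  0.3331] jaw deg 1.5 F [-0.6  0.1 -0.4] M [ 0.01  0.03 -0.03] w 0.0512 j6 -0.3
```

View pics/w4.png

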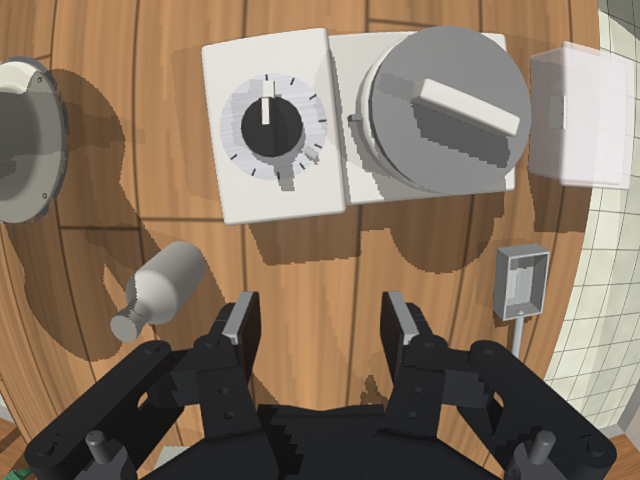

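The lid is on with its bar turned clockwise, and the bottle stands untouched. The dial is at (271,127), the nose at (268,88) and the tab near (310,154). One enlarged crop to confirm the tab.

```bash
python3 - <<'E'
from h import *
im=cv2.imread('pics/w4.png'); d=np.load('w4.npz'); P=d['P']; s=dict(Rw=d['Rw'],c=d['c'],f=float(d['f']),cx=float(d['cx']),cy=float(d['cy']),fish=True)
cv2.imwrite('pics/w4c.png',cv2.resize(im[65:190,212:337],None,fx=4.7,fy=4.7,interpolation=cv2.INTER_CUBIC))
z=P[...,2]; hsv=cv2.cvtColor(im,cv2.COLOR_BGR2HSV)
g=np.hypot(P[...,0]-.4713,P[...,1]+.009)<.07
# scale plate height
for uv in [(250,85),(310,154),(305,130),(268,88),(265,110)]: print(uv,P[uv[1],uv[0]].round(4))
# dial top disc black
m=g&(abs(z-.106)<.004)&(hsv[...,2]<80); q=P[m][:,:2]; print('disc',m.sum(),cv2.minEnclosingCircle((q*1000).astype(np.float32)))
b=g&(abs(z-.139)<.004); r=cv2.minAreaRect((P[b][:,:2]*1000).astype(np.float32)); print('bar top',r,b.sum())
L=np.hypot(P[...,0]-.6415,P[...,1]-.0158)<.09
b=L&(abs(z-.193)<.004); print('lid bar',cv2.minAreaRect((P[b][:,:2]*1000).astype(np.float32)))
b=L&(abs(z-.1565)<.005); Q=P[b]; A=np.c_[Q[:,:2]-[.6415,.0158],np.ones(len(Q))]; print('plate',np.linalg.lstsq(A,Q[:,2],rcond=None)[0].round(4)); c=cv2.convexHull(np.argwhere(b)[:,::-1].astype(np.int32))[:,0]; print(cv2.minEnclosingCircle((onplane(s,c,.1565)[:,:2]*1000).astype(np.float32)))
E
```

```text
(250, 85) [0.4465 0.0349 0.0943]
(310, 154) [ 0.5095 -0.036   0.1003]
(305, 130) [ 0.5038 -0.0118  0.0955]
(268, 88) [0.4684 0.0289 0.117 ]
(265, 110) [0.4696 0.0061 0.1412]
disc 1773 ((470.24407958984375, -8.586227416992188), 30.505640029907227)
bar top ((470.18719482421875, -8.454387664794922), (14.680407524108887, 53.29253005981445), 2.130028247833252) 899
lid bar ((639.3668212890625, 15.12646484375), (18.945722579956055, 89.96002197265625), 75.0773696899414)
plate [-0.0005 -0.0012  0.1565]
((639.2509155273438, 14.85938835144043), 78.2334213256836)
```

View pics/w4c.png

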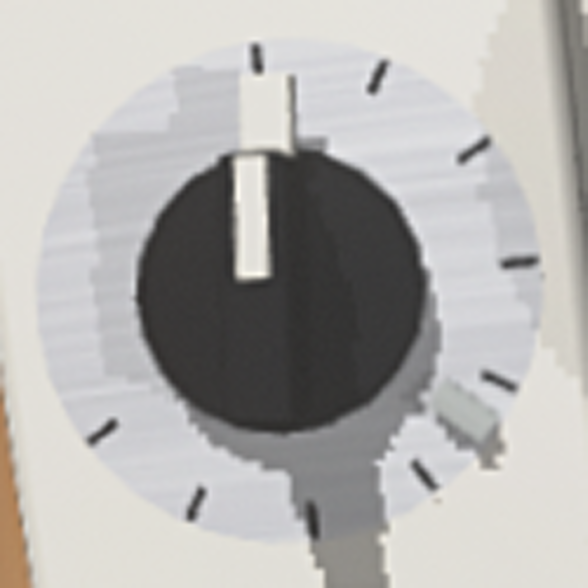

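```bash
cat > tab.py <<'E'
from h import *
def rep(s,tab,nose,a=(.4704,-.0086)):
    a=np.array(a); t=onplane(s,tab,.1003)[0][:2]-a; n=onplane(s,nose,.117)[0][:2]-a
    f=lambda v:np.degrees(np.arctan2(v[1],v[0]))
    print('tab',f(t).round(1),np.hypot(*t).round(4),'nose',f(n).round(1),np.hypot(*n).round(4),'turn deg',((f(t)-f(n))%-360).round(1))
E
python3 - <<'E'
from tab import *
d=np.load('w4.npz'); s=dict(Rw=d['Rw'],c=d['c'],f=float(d['f']),cx=float(d['cx']),cy=float(d['cy']),fish=True)
rep(s,(311.4,152.2),(268.8,88.4))
E
python3 -m crank '[[-2,3,-3,0],[-4,6,-7,0],[-5,7.5,-11,0],[-5,7.5,-15,0],[-5,7.5,-17,0],[-5,7.5,-17,0],[-5,7.5,-17,0],[-5,7.5,-17,0]]'; python3 st.py
```

```text
tab -32.3 0.0479 nose 91.9 0.0371 turn deg -124.1
t: 37.12
position: [0.4722, -0.0096, 0.1648]
ee_rot: [0.697, 0.717, 0.001, 0.001]
ft_force: [0.1, -0.3, 1.1]
grip_width: 0.0511
t 37.1167 pos [ 0.4722 -0.0096  0.1648] jaw deg 1.6 F [ 0.1 -0.3  1.1] M [ 0.01 -0.06  0.03] w 0.0511 j6 -0.17
```

The tab is the steel block at crop (467,410), bearing -32.3° (dial value about 2.28, within range). The nose is at 91.9°, so the turn is about -124° (2.16 rad). Grip the dial bar and turn.

```bash
python3 -m crank '[[-0.1,0.05,-1.5,0],[-0.1,0.05,-3,0],[-0.1,0.05,-4.5,0],[-0.1,0.05,-4.7,0],[-0.1,0.05,-4.7,0],[-0.1,0.05,-4.7,0]]' 0
python3 -m crank '[[0,0,0,0],[0,0,0,0],[0,0,0,0],[0,0,0,0],[0,0,0,0]]' -1 60
python3 st.py
```

```text
t: 37.62
position: [0.4711, -0.009, 0.1177]
ee_rot: [0.697, 0.717, 0.001, 0.001]
ft_force: [1.0, 0.5, 0.2]
grip_width: 0.0431
t: 38.03
position: [0.47, -0.0088, 0.1172]
ee_rot: [0.697, 0.717, 0.0, 0.0]
ft_force: [-6.1, -0.1, 18.0]
grip_width: 0.0128
t 38.0333 pos [ 0.47   -0.0088  0.1172] jaw deg 1.6 F [-6.1 -0.1 18. ] M [-0.15  0.94  0.04] w 0.0128 j6 -0.17
```

```bash
python3 -m crank '[[0,0,0.05,-0.1],[0,0,0.1,-0.2],[0,0,0.1,-0.3],[0,0,0.1,-0.4],[0,0,0.1,-0.5],[0,0,0.1,-0.6],[0,0,0.1,-0.7],[0,0,0.1,-0.8]]'; python3 st.py
python3 -m crank '[[0,0,0,-0.1],[0,0,0,-0.2],[0,0,0,-0.3],[0,0,0,-0.4],[0,0,0,-0.5],[0,0,0,-0.6],[0,0,0,-0.7],[0,0,0,-0.8]]'; python3 st.py
python3 -m crank '[[0,0,0,-0.1],[0,0,0,-0.2],[0,0,0,-0.3],[0,0,0,-0.4],[0,0,0,-0.5],[0,0,0,-0.56],[0,0,0,-0.56],[0,0,0,-0.56]]'; python3 st.py
```

```text
t: 38.7
position: [0.4687, -0.0084, 0.1173]
ee_rot: [0.922, 0.387, -0.001, -0.001]
ft_force: [-6.1, 1.7, 2.7]
grip_width: 0.0129
t 38.7 pos [ 0.4687 -0.0084  0.1173] jaw deg -44.5 F [-6.1  1.7  2.7] M [0.32 1.07 0.07] w 0.0129 j6 0.63
t: 39.37
position: [0.4682, -0.0075, 0.1173]
ee_rot: [1.0, -0.003, -0.002, -0.001]
ft_force: [-7.8, 14.9, 7.4]
grip_width: 0.0128
t 39.3667 pos [ 0.4682 -0.0075  0.1173] jaw deg -90.3 F [-7.8 14.9  7.4] M [2.51 1.29 0.12] w 0.0128 j6 1.43
t: 40.03
position: [0.4683, -0.0067, 0.1173]
ee_rot: [0.961, -0.277, -0.002, -0.001]
ft_force: [-6.0, 22.5, 6.6]
grip_width: 0.0127
t 40.0333 pos [ 0.4683 -0.0067  0.1173] jaw deg -122.2 F [-6.  22.5  6.6] M [ 3.89  1.05 -0.07] w 0.0127 j6 1.99
```

```bash
python3 -m crank '[[0,0,0,0],[0,0,0,0],[0,0,0,0],[0,0,0,0],[0,0,3,0],[0,0,6,0],[0,0,9,0],[0,0,13,0]]' 0
python3 -m crank '[[0,-1,4,0.12],[2,-3,8,0.24],[4,-5,9,0.36],[5,-7,9,0.48],[5,-7.5,9,0.6],[5,-7.5,9,0.72],[5,-7.5,9,0.84],[5,-7.5,9,0.96]]'
python3 -m crank '[[0,0,0,0.12],[0,0,0,0.24],[0,0,0,0.36],[0,0,0,0.48],[0,0,0,0.6],[0,0,0,0.72],[0,0,0,0.84],[0,0,0,0.96]]'
python3 -m crank '[[0,0,0,0.12],[0,0,0,0.2],[0,0,0,0.2],[0,0,0,0.2]]'; python3 st.py
python3 - <<'E'
from h import *
s=snap('wrist'); im=s['image']; P=cloud(s); z=P[...,2]; np.savez('w5.npz',P=P,Rw=s['Rw'],c=s['c'],f=s['f'],cx=s['cx'],cy=s['cy'])
g=np.hypot(P[...,0]-.4702,P[...,1]+.0085)<.06
vu=np.argwhere(g); v0,u0=vu.min(0); v1,u1=vu.max(0); print('crop',u0,v0,u1,v1, 600/(u1-u0))
c=cv2.resize(im[v0:v1,u0:u1],None,fx=4,fy=4,interpolation=cv2.INTER_CUBIC); cv2.imwrite('pics/w5c.png',c); cv2.imwrite('pics/w5.png',im)
b=g&(abs(z-.139)<.004); print('bar top',cv2.minAreaRect((P[b][:,:2]*1000).astype(np.float32)),b.sum())
L=np.hypot(P[...,0]-.6415,P[...,1]-.0158)<.09
b=L&(abs(z-.193)<.004); print('lid bar',cv2.minAreaRect((P[b][:,:2]*1000).astype(np.float32)))
E
```

```text
t: 40.7
position: [0.4689, -0.0087, 0.2476]
ee_rot: [0.961, -0.277, -0.001, 0.0]
ft_force: [1.0, -0.2, 0.3]
grip_width: 0.0426
t: 41.37
position: [0.5199, -0.0841, 0.3372]
ee_rot: [0.98, 0.201, -0.0, 0.0]
ft_force: [0.3, -0.0, 0.4]
grip_width: 0.0425
t: 42.03
position: [0.5198, -0.0838, 0.3372]
ee_rot: [0.776, 0.631, -0.0, 0.0]
ft_force: [-0.4, -0.6, 0.1]
grip_width: 0.0427
t: 42.37
position: [0.5199, -0.0838, 0.3372]
ee_rot: [0.712, 0.702, -0.0, -0.0]
ft_force: [-0.2, -0.6, -0.3]
grip_width: 0.0428
t 42.3667 pos [ 0.5199 -0.0838  0.3372] jaw deg -0.8 F [-0.2 -0.6 -0.3] M [ 0.02 -0.01 -0.01] w 0.0428 j6 -0.26
crop 215 72 328 185 5.3097345132743365
bar top ((470.10076904296875, -8.313518524169922), (14.7457275390625, 54.603187561035156), 57.886024475097656) 885
lid bar ((638.850341796875, 15.286178588867188), (18.564151763916016, 89.62970733642578), 75.47848510742188)
```

View pics/w5c.png

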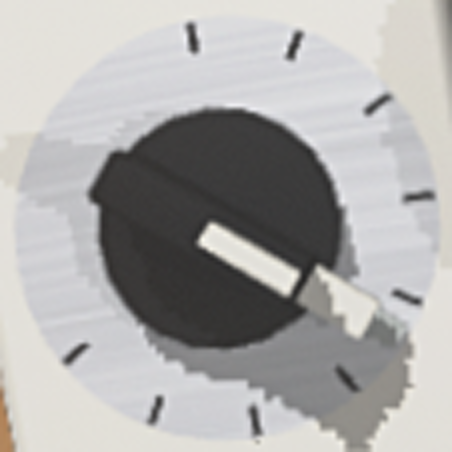

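The nose covers the tab (bar at -32.1°, tab at -32.3°). The lid is still tight and the arm is clear. Hand in.

```bash
python3 -c "
from workcell import bot
print(bot.sign_off())"; python3 st.py
```

```text
the job is handed in; nothing more can be done
None
the job is handed in; nothing more can be done
```

I finished the job and handed it in at about 42 s. Sign-off gives no verdict, so I can't confirm it passed.

- **Pegs:** I put all four wooden pegs in the drum and saw them there before fitting the lid. The green, red and turquoise look-alikes were left alone.
- **Lid:** It seated about 6 mm below the rim with the bar along the ribs. It dropped into the thread start about 42° anticlockwise and went in to about 17 mm. Tightening ended at a hard stop of 2.5 N m, about 20 mm down, with the bar 23° clockwise of the ribs and tilt under 0.005 rad.
- **Dial:** I turned it clockwise about 124°. The last check put the nose at -32.1° and the tab at -32.3°.
- **Bystanders:** I avoided the bottle, soap and brush, and the bottle stood untouched in a late picture. I didn't measure how far any of them moved.

**Where checks disagreed:**
- The cameras differed by 3–7 mm on the drum centre. I used the wrist picture's rim fit, (0.6415, 0.0158), and the lid then seated without trouble.
- The tab measured 48 mm from the dial's axis instead of 45 mm, an error along its bearing that shouldn't shift the angle much.
- Early on I repeated a shift in one move by mistake and corrected it before touching anything.

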